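Close the drying press over the cleaned slips

TASK

Three cleaned wooden slips lie on the aluminium drying press. Take the blue cover plate that has two holes, bring it down on the press, easing it sideways as needed until its holes drop over the two studs, and keep hold of it until it is down on the slips; then let go so that it lies flat. Leave the other two blue plates where they lie.

Things in the scene. Friction and masses are not known exactly. Their poses are not given: they have to be found in the camera images.
- plate_grip (a point): The right plate: blue, 80 (x) x 140 (y) x 8 mm, 0.15 to 0.31 kg, flat on the table, with two round 30 mm through holes at y = +-45 mm, on both sides of a white handle block 20 mm (x) x 36 mm (y) whose top is 48 mm above the plate's underside. Point: handle centre, 32 mm above the underside; z up. Same either way round. Grasp the handle from above across its 20 mm (fingers closing along x), clear of the studs.
- press_bed (a point): Drying press, fixed to the table: aluminium base 120 (x) x 170 (y) x 12 mm with three dark wooden slips, 3 mm thick, on it. Point: centre of the press at the slips' tops, 15 mm above the table; z up. Two upright steel studs, 9 mm in diameter with tapered tips, at y = +-45 mm, rise 30 mm above this point. With the plate home its underside is at this height.
- blank_plate_grip (a point): A bystander: blue plate of the same size with the same white handle but no holes. Point in the handle's centre, 32 mm above its underside. Leave it.
- one_hole_plate_grip (a point): A bystander: blue plate of the same size with the same white handle but only one 30 mm hole, at y = +45 mm. Point in the handle's centre, 32 mm above its underside. Leave it.

How it is judged:
By the outcome, as a careful person would: the job done as asked, in the order asked, and still so for the second after the job is handed in, with the robot touching nothing.
It also fails if it takes over 35 s, if anything falls off the work surface, if the arm or the gripper's body presses on something with over 40 N, if the wrist force passes 120 N, or if a joint passes its speed limit or range.

ROBOT

A 6-joint arm with a two-finger parallel gripper is mounted at the origin on the work surface. World frame = base frame: x ahead of the robot, y to its left, z up, the work surface at z = 0. Lengths are in m, angles in degrees, forces in N, time in s.
With the tool pointing down it reaches from about 0.35 to 0.875 m from the base axis. Payload 4.2 kg.
Tool frame: the origin (TCP) lies on the front face of the gripper's body, between the roots of the fingers; the fingertips stand 70 mm ahead of it and the grasp point (between the pads) lies 51 mm ahead of it; x points along the fingers, y is the direction in which the jaws open and shut, and the axes are right-handed (so a half turn about x gives the same grasp; the last joint's range is limited). The gripper opens to 87 mm and grips with 3 to 60 N. Pads are 19 mm wide; open, the fingers measure 117 mm over their backs; the gripper's body (75 mm by 190 mm) begins 51 mm behind the grasp point.
Start: joints at [-56.517, 22.042, 0.453, 0, -68.411, -14.817], TCP at [0.2, -0.592, 0.292] pointing down, gripper open.
Joint ranges: [-179.83, 179.83], [-69.29, 118.12], [-61.27, 80.66], [-181.25, 117.63], [-171.15, -9.14], [-177.46, 177.46]. Speed limits (degrees/s): [159.86, 159.86, 180, 180, 180, 180].

INTERFACE

Orientations are given as a 3x3 rotation matrix whose columns are the frame's x, y, z axes.
In Python, from station import r, viewer, spotter gives the robot as it stands.
- The arm moves only by the tool move_arm, never from a script. Its argument "series" is a list that holds one entry, the list of rows, each a list of 7 numbers: the turn, a rotation vector about the world's x, y, z scaled (see below), then the shift along the world's x, y, z scaled (see below), then the opening, from 0 (shut) to 1 (fully open). A call has 1 to 20 rows; each row shifts and turns the pose as measured when the row begins; what a row does not reach is not made up. The controller multiplies each number of a shift by 60 mm and each number of a turn by 8 degrees. A row lasts 1/8 s, in which the tool goes at most 62.5 mm and 10.7 degrees, less where a joint would pass 70% of its speed; a pose out of reach is approached as far as the arm can. A call with a number of a shift or a turn outside -1 to 1 is refused whole. A call with a gripper value outside its range is refused whole. The fingers move at their own pace and stop on an object; the grip force is fixed at half the most. Time passes only in rows, so rows that do not move let the fingers close. It gives the time, the measured TCP pose, the force and the opening at its end, in the units of the state.
- r.sense(): the state, without advancing time (a new reading comes with each control period).
- viewer.capture(name): name is "scene" or "side" or "wrist"; returns (picture, depth): 384x512x3 uint8, red, green, blue; 384x512 float32, m along the optical axis (not along the pixel's ray), 0 where there is no reading.
- viewer.camera_params(name): a dict with "mtx" (3x3 intrinsics, pixels), "pose" (4x4, takes a point from camera to world coordinates). Camera axes: x right, y down, z forward; pixel columns grow to the right and rows downward; lengths in m; the calibration is good to about 2 mm. The wrist camera is an equidistant fisheye: a pixel r from the principal point sees the ray r / f radians off the axis. A picture is of the moment at which its call begins: read the wrist's pose just before it. camera_params takes no time and is no camera call; for the wrist camera it gives the pose at the moment of the call.
- r.finish_job(): hands the job in, once; it reports no verdict.
Trained networks look in the newest picture that a camera, given by its name, has taken for a name from the list of things; names that differ only in an ending like _2 or _b are one class to them, and where a whole thing is asked for, a point or a joint stands for the part that bears it (a point fixed in the world has none). Each returns a list of dicts, best first, with "conf" (0 to 1); they miss things now and then, are a little off and sometimes report something else, mostly with a low value. They report only what shows in the picture. A call takes as long as a camera call.
- spotter.find_in(camera, name): "centre" ([column, row] in pixels, amid what is visible of it).
- spotter.trace(camera, name): "mask" (384x512 bool, what is visible of it) and "centre" ([column, row] in pixels, amid what is visible of it).
The state is a dict: "time_s": time; "joints": joint angles; "joint_velocities": joint speeds; "effort": joint torques, N m; "tcp_pos": TCP position; "ee_rot": TCP orientation; "wrist_force": force on the tool from outside, world axes, zero at the start; "moment": the same for the moment, N m; "gripper_width": opening from 0.0 (shut) to 1.0 (fully open).
Only numpy, scipy, OpenCV 4.12 (cv2) and the standard library are available. Lean on these libraries where they do the work, as an engineer would, in place of code of your own. Each camera call takes 0.05 s, during which the arm holds its last target.

## Working session

There is one attempt and no reset: what is moved stays moved. The work goes in short steps, Python scripts to look and compute and a tool call to move; the robot and the scene stay as the last step left them, time stands still between calls to the robot, and variables do not carry over. Pictures are saved under pics/ and viewed, and the job is handed in when it is done.

Besides the shell and the picture viewer there is one more tool, called in YAML: its name, and indented under it one key for each argument. move_arm: Moves the arm, as the interface text tells. Its arguments: {"type":"object","properties":{"series":{"type":"array","items":{"type":"array","items":{"type":"array","items":{"type":"number","minimum":-1,"maximum":1}}}}},"required":["series"]}

```bash
mkdir -p pics; cat > h.py <<'E'
import numpy as np,cv2
from station import r,viewer,spotter
def snap(n,tag):
    p,d=viewer.capture(n); cv2.imwrite(f'pics/{tag}.png',p[:,:,::-1]); c=viewer.camera_params(n); return p,d,np.array(c['mtx']),np.array(c['pose'])
def cloud(d,K,T):
    v,u=np.mgrid[0:d.shape[0],0:d.shape[1]]
    P=np.stack([(u-K[0,2])/K[0,0]*d,(v-K[1,2])/K[1,1]*d,d],-1)
    return P@T[:3,:3].T+T[:3,3]
E
python3 - <<'E'
from h import *
for n in ['scene','side']:
    p,d,K,T=snap(n,n+'0'); W=cloud(d,K,T); np.save(n+'W.npy',W)
    print(n,K[0,0],T[:3,3].round(3),T[:3,2].round(2))
    for o in ['plate_grip','press_bed','blank_plate_grip','one_hole_plate_grip']:
        for q in spotter.find_in(n,o)[:3]:
            c,w=q['centre']; print(o,round(q['conf'],2),np.round(q['centre']),W[int(w),int(c)].round(3))
s=r.sense();print(s['time_s'],s['tcp_pos'],np.round(s['ee_rot'],3),s['gripper_width'],s['wrist_force'])
E
```

```text
scene 372.3722627044459 [0.847 0.511 0.592] [-0.41 -0.62 -0.67]
press_bed 0.9 [208. 146.] [ 0.511 -0.22   0.017]
blank_plate_grip 0.6 [289. 202.] [0.467 0.07  0.019]
one_hole_plate_grip 0.91 [343. 294.] [0.531 0.3   0.017]
side 366.4606087549851 [0.47  0.565 0.691] [ 0.06 -0.67 -0.74]
plate_grip 0.81 [204. 225.] [0.633 0.063 0.017]
press_bed 0.77 [272. 149.] [ 0.501 -0.23   0.015]
press_bed 0.21 [204. 226.] [0.633 0.063 0.017]
blank_plate_grip 0.96 [280. 232.] [0.46  0.071 0.032]
one_hole_plate_grip 0.71 [239. 330.] [0.517 0.307 0.048]
one_hole_plate_grip 0.59 [284. 232.] [0.449 0.07  0.029]
0.5 [ 0.20004597 -0.59207183  0.29221731] [[-0.    -0.32   0.947]
 [ 0.     0.947  0.32 ]
 [-1.     0.     0.   ]] 1.0016562991015814 [0.45121342 0.44996673 0.67033731]
```

View pics/scene0.png

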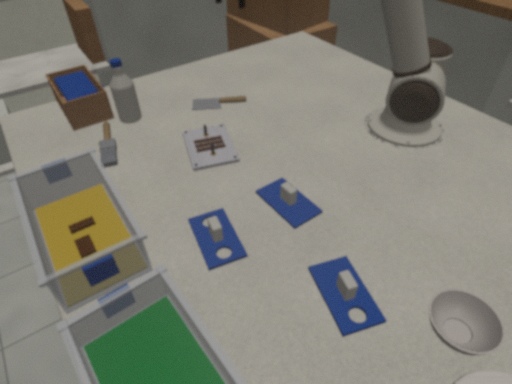

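View pics/side0.png

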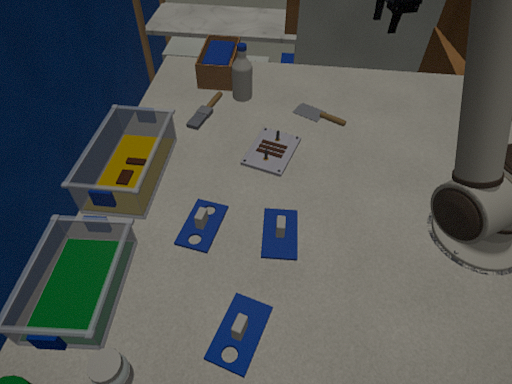

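The scene view shows the two-hole plate at about (217,238), the blank one at (289,202), the one-hole one at (345,293) and the press at (210,146). The side view agrees. Next I'll measure the plate and the press.

```bash
python3 - <<'E'
from h import *
def rect(X):
    c,s,a=cv2.minAreaRect((X[:,:2]*1000).astype(np.float32)); b=cv2.boxPoints((c,s,a))
    e=[b[1]-b[0],b[2]-b[1]]; L=max(e,key=np.linalg.norm); return np.round(c,1),np.round(s,1),round(np.degrees(np.arctan2(L[1],L[0]))%180,1)
for n in ['scene','side']:
    W=np.load(n+'W.npy'); p=cv2.imread(f'pics/{n}0.png').astype(int)
    def near(c,R): return np.linalg.norm(W[...,:2]-c,axis=-1)<R
    blue=(p[...,0]>p[...,2]+50)&near((.633,.063),.1)
    k=blue&(abs(W[...,2]-.008)<.006); print(n,'plate',k.sum(),W[k][:,2].mean().round(4),*rect(W[k]))
    k=near((.633,.063),.06)&(W[...,2]>.042)&(W[...,2]<.06); print('handle top',k.sum(),W[k].mean(0).round(4),*rect(W[k]))
    N=near((.51,-.225),.13)
    k=N&(W[...,2]>.0075)&(W[...,2]<.025); k=cv2.morphologyEx(k.astype(np.uint8),cv2.MORPH_OPEN,np.ones((3,3)))>0
    print('press',k.sum(),np.median(W[k][:,2]).round(4),*rect(W[k]))
    k=N&(W[...,2]>.025); print('studs',k.sum()); X=W[k]
    if len(X): print(np.c_[X,np.argwhere(k)].round(3)[:40])
    for o in ['plate_grip','press_bed']:
        for q in spotter.trace(n,o)[:1] if 0 else []: pass
    x,y=(216,238) if n=='scene' else (203,225)
    a=cv2.imread(f'pics/{n}0.png'); px=(208,146) if n=='scene' else (272,149)
    A=[cv2.resize(a[v-40:v+40,u-40:u+40],None,fx=5,fy=5,interpolation=cv2.INTER_CUBIC) for u,v in((x,y),px)]
    cv2.imwrite(f'pics/crop_{n}.png',np.hstack(A))
E
```

```text
scene plate 1327 0.0093 [642.2  53.4] [136.9  76.2] 79.5
handle top 162 [0.6432 0.0544 0.0482] [642.3  52.1] [36.7 20. ] 79.5
press 1715 0.0139 [ 500.3 -230.7] [173.5 120.4] 73.1
studs 50
[[ 4.86e-01 -2.77e-01  4.50e-02  1.24e+02  2.04e+02]
 [ 4.90e-01 -2.74e-01  4.50e-02  1.25e+02  2.03e+02]
 [ 4.87e-01 -2.75e-01  4.40e-02  1.25e+02  2.04e+02]
 [ 4.85e-01 -2.73e-01  4.40e-02  1.25e+02  2.05e+02]
 [ 4.91e-01 -2.74e-01  4.20e-02  1.26e+02  2.03e+02]
 [ 4.89e-01 -2.71e-01  4.40e-02  1.26e+02  2.04e+02]
 [ 4.87e-01 -2.69e-01  4.30e-02  1.26e+02  2.05e+02]
 [ 4.90e-01 -2.76e-01  3.80e-02  1.27e+02  2.03e+02]
 [ 4.90e-01 -2.71e-01  4.00e-02  1.27e+02  2.04e+02]
 [ 4.87e-01 -2.70e-01  4.00e-02  1.27e+02  2.05e+02]
 [ 4.92e-01 -2.73e-01  3.70e-02  1.28e+02  2.03e+02]
 [ 4.89e-01 -2.74e-01  3.50e-02  1.28e+02  2.04e+02]
 [ 4.88e-01 -2.69e-01  3.70e-02  1.28e+02  2.05e+02]
 [ 4.84e-01 -2.72e-01  3.40e-02  1.28e+02  2.06e+02]
 [ 4.91e-01 -2.76e-01  3.20e-02  1.29e+02  2.03e+02]
 [ 4.91e-01 -2.70e-01  3.50e-02  1.29e+02  2.04e+02]
 [ 4.88e-01 -2.71e-01  3.30e-02  1.29e+02  2.05e+02]
 [ 4.85e-01
[... 2816 characters left out ...]
 2.66e+02]
 [ 5.10e-01 -1.87e-01  4.00e-02  1.51e+02  2.67e+02]
 [ 5.15e-01 -1.88e-01  3.60e-02  1.52e+02  2.65e+02]
 [ 5.12e-01 -1.85e-01  3.80e-02  1.52e+02  2.66e+02]
 [ 5.09e-01 -1.86e-01  3.80e-02  1.52e+02  2.67e+02]
 [ 5.15e-01 -1.87e-01  3.30e-02  1.53e+02  2.65e+02]
 [ 5.12e-01 -1.87e-01  3.30e-02  1.53e+02  2.66e+02]
 [ 5.09e-01 -1.85e-01  3.40e-02  1.53e+02  2.67e+02]
 [ 5.15e-01 -1.88e-01  2.80e-02  1.54e+02  2.65e+02]
 [ 5.12e-01 -1.88e-01  2.80e-02  1.54e+02  2.66e+02]
 [ 5.09e-01 -1.84e-01  3.20e-02  1.54e+02  2.67e+02]
 [ 5.14e-01 -1.85e-01  2.70e-02  1.55e+02  2.65e+02]
 [ 5.12e-01 -1.87e-01  2.60e-02  1.55e+02  2.66e+02]
 [ 5.09e-01 -1.85e-01  2.80e-02  1.55e+02  2.67e+02]]
```

```bash
ls pics
```

```text
crop_scene.png
crop_side.png
scene0.png
side0.png
```

Both views agree. The plate is at (0.641, 0.0515) with its long axis at 79.5°, and the press is at (0.4995, -0.232) with its long axis at 73.1°. The heights and sizes match what was given, so I'm moving above the plate.

move_arm:
  series:
    - [[0, 0, 0.54, 0.52, 0.76, -0.1, 1], [0, 0, 0.54, 0.52, 0.76, -0.1, 1], [0, 0, 0.54, 0.52, 0.76, -0.1, 1], [0, 0, 0.54, 0.52, 0.76, -0.1, 1], [0, 0, 0.54, 0.52, 0.76, -0.1, 1], [0, 0, 0.54, 0.52, 0.76, -0.1, 1], [0, 0, 0.54, 0.52, 0.76, -0.1, 1], [0, 0, 0.54, 0.52, 0.76, -0.1, 1], [0, 0, 0.54, 0.52, 0.76, -0.1, 1], [0, 0, 0.54, 0.52, 0.76, -0.1, 1], [0, 0, 0.54, 0.52, 0.76, -0.1, 1], [0, 0, 0.54, 0.52, 0.76, -0.1, 1], [0, 0, 0.54, 0.52, 0.76, -0.1, 1], [0, 0, 0, 0, 0, 0, 1]]

```text
time_s: 2.25
tcp_pos: [0.6167, 0.0207, 0.2143]
ee_rot: [[0.011, -0.973, 0.231], [0.0, 0.231, 0.973], [-1.0, -0.011, 0.003]]
wrist_force: [-0.9, -0.2, -0.2]
gripper_width: 0.998
```

```bash
cat > d.py <<'E'
import sys
from h import *
s=r.sense();R=np.array(s['ee_rot']);p=np.array(s['tcp_pos'])
t=np.array([float(a) for a in sys.argv[1:5]]) # x y z(tcp) yaw of tool y
yaw=np.degrees(np.arctan2(R[1,1],R[0,1])); 
Rt=np.column_stack([[0,0,-1],[np.cos(np.radians(t[3])),np.sin(np.radians(t[3])),0],[0,0,0]]);Rt[:,2]=np.cross(Rt[:,0],Rt[:,1])
rv=np.degrees(cv2.Rodrigues(Rt@R.T)[0].ravel())
print('t',round(s['time_s'],2),'p',p.round(4),'yaw',yaw.round(2),'w',round(s['gripper_width'],3),'F',np.round(s['wrist_force'],1),'M',np.round(s['moment'],2),'j',np.round(s['joints'],0))
print('shift units',((t[:3]-p)/.06).round(3),'turn units',(rv/8).round(3))
E
python3 d.py 0.641 0.0515 0.083 169.5
```

```text
t 2.25 p [0.6167 0.0207 0.2143] yaw 166.66 w 0.998 F [-0.9 -0.2 -0.2] M [-0.05  0.18 -0.03] j [ 17.  25.  -7.   0. -57. -30.]
shift units [ 0.405  0.514 -2.188] turn units [-0.002  0.081  0.355]
```

move_arm:
  series:
    - [[0, 0.04, 0.18, 0.2, 0.26, -0.4, 1], [0, 0.04, 0.18, 0.2, 0.26, -0.4, 1], [0, 0, 0, 0, 0, 0, 1]]

```text
time_s: 2.62
tcp_pos: [0.6404, 0.0513, 0.1659]
ee_rot: [[-0.0, -0.983, 0.182], [0.0, 0.182, 0.983], [-1.0, 0.0, 0.0]]
wrist_force: [-0.1, -0.5, 0.3]
gripper_width: 1.002
```

```bash
python3 d.py 0.641 0.0515 0.083 169.5; python3 -c "
from h import *
p,d,K,T=snap('wrist','w1');print(K.round(1),T.round(3))"
```

```text
t 2.62 p [0.6404 0.0513 0.1659] yaw 169.51 w 1.002 F [-0.1 -0.5  0.3] M [ 0.05  0.14 -0.02] j [ 19.  30.  -6.  -0. -54. -29.]
shift units [ 0.01   0.003 -1.382] turn units [-0.002 -0.001 -0.001]
[[297.3   0.  252.1]
 [  0.  297.3 193.3]
 [  0.    0.    1. ]] [[-0.983  0.176  0.048  0.628]
 [ 0.183  0.953  0.241 -0.014]
 [-0.003  0.246 -0.969  0.26 ]
 [ 0.     0.     0.     1.   ]]
```

View pics/w1.png

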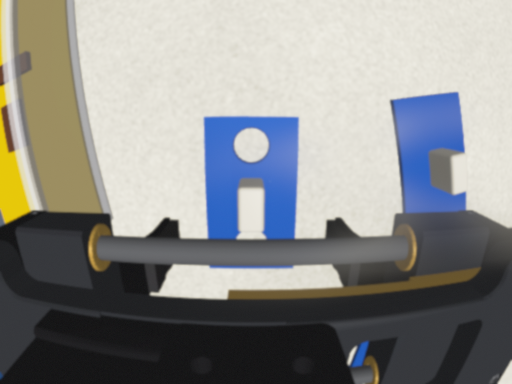

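The wrist view shows the two-hole plate. One hole is at (251,145), the other is partly hidden near (251,235), and the handle is at (251,207), midway between the fingers. Going down to grasp.

move_arm:
  series:
    - [[0, 0, 0, 0, 0, -0.6, 1], [0, 0, 0, 0, 0, -0.5, 1], [0, 0, 0, 0, 0, -0.28, 1], [0, 0, 0, 0, 0, 0, 0], [0, 0, 0, 0, 0, 0, 0], [0, 0, 0, 0, 0, 0, 0], [0, 0, 0, 0, 0, 0, 0], [0, 0, 0, 0, 0, 0, 0]]

```text
time_s: 3.68
tcp_pos: [0.6435, 0.0475, 0.0938]
ee_rot: [[0.019, -0.982, 0.186], [0.004, 0.187, 0.982], [-1.0, -0.018, 0.007]]
wrist_force: [-1.1, 0.5, -0.1]
gripper_width: 0.515
```

```bash
python3 d.py 0.641 0.0515 0.083 169.5
```

```text
t 3.67 p [0.6435 0.0475 0.0938] yaw 169.25 w 0.515 F [-1.1  0.5 -0.1] M [0.01 0.15 0.05] j [ 19.  34. -10.   0. -44. -30.]
shift units [-0.041  0.066 -0.18 ] turn units [-0.027  0.134  0.031]
```

The arm undershot by 11 mm and the jaws are still clear of the handle, so I'm correcting before closing.

move_arm:
  series:
    - [[0, 0.13, 0.03, -0.04, 0.07, -0.18, 0.6], [0, 0, 0, 0, 0, 0, 0.6]]

```text
time_s: 3.92
tcp_pos: [0.6408, 0.0522, 0.0823]
ee_rot: [[-0.001, -0.983, 0.182], [0.004, 0.182, 0.983], [-1.0, 0.002, 0.004]]
wrist_force: [-0.6, -0.3, 0.6]
gripper_width: 0.588
```

```bash
python3 d.py 0.641 0.0515 0.083 169.5
```

```text
t 3.92 p [0.6408 0.0522 0.0823] yaw 169.51 w 0.588 F [-0.6 -0.3  0.6] M [ 0.03  0.06 -0.04] j [ 19.  35. -10.  -0. -44. -29.]
shift units [ 0.004 -0.011  0.011] turn units [-0.028 -0.006 -0.001]
```

move_arm:
  series:
    - [[0, 0, 0, 0, 0, 0, 0], [0, 0, 0, 0, 0, 0, 0], [0, 0, 0, 0, 0, 0, 0], [0, 0, 0, 0, 0, 0, 0], [0, 0, 0, 0, 0, 0, 0], [0, 0, 0, 0, 0, 0, 0]]

```text
time_s: 4.68
tcp_pos: [0.6409, 0.0523, 0.082]
ee_rot: [[-0.001, -0.983, 0.182], [0.004, 0.182, 0.983], [-1.0, 0.001, 0.004]]
wrist_force: [-0.5, 0.5, -1.2]
gripper_width: 0.23
```

```bash
python3 d.py 0.4995 -0.232 0.168 163.1
```

```text
t 4.67 p [0.6409 0.0523 0.082 ] yaw 169.52 w 0.23 F [-0.5  0.5 -1.2] M [0.08 0.05 0.  ] j [ 19.  36. -10.  -0. -44. -29.]
shift units [-2.357 -4.738  1.433] turn units [-0.028 -0.004 -0.802]
```

The grip is on the 20 mm handle (0.23 × 87 mm = 20 mm). Lifting and carrying it over.

move_arm:
  series:
    - [[0, 0, 0, 0, 0, 0.4, 0], [0, 0, 0, 0, 0, 0.6, 0], [0, 0, 0, 0, 0, 0.6, 0], [0, 0, -0.08, -0.2, -0.4, 0, 0], [0, 0, -0.08, -0.25, -0.5, 0, 0], [0, 0, -0.08, -0.25, -0.5, 0, 0], [0, 0, -0.08, -0.25, -0.5, 0, 0], [0, 0, -0.08, -0.25, -0.5, 0, 0], [0, 0, -0.08, -0.25, -0.5, 0, 0], [0, 0, -0.08, -0.25, -0.5, 0, 0], [0, 0, -0.08, -0.25, -0.5, 0, 0], [0, 0, -0.08, -0.25, -0.5, 0, 0], [0, 0, 0, 0, 0, 0, 0]]

```text
time_s: 6.3
tcp_pos: [0.4853, -0.2247, 0.1642]
ee_rot: [[-0.037, -0.955, 0.295], [0.01, 0.295, 0.955], [-0.999, 0.038, -0.002]]
wrist_force: [0.7, 0.4, -2.1]
gripper_width: 0.229
```

```bash
python3 d.py 0.4995 -0.232 0.15 163.1
```

```text
t 6.3 p [ 0.4853 -0.2247  0.1642] yaw 162.84 w 0.229 F [ 0.7  0.4 -2.1] M [ 0.01 -0.05  0.03] j [ -8.  22. -21.  -0. -50.  -9.]
shift units [ 0.237 -0.122 -0.237] turn units [-0.07  -0.265  0.033]
```

move_arm:
  series:
    - [[-0.07, -0.26, 0.03, 0.23, -0.12, -0.2, 0], [0, 0, 0, 0, 0, 0, 0], [0, 0, 0, 0, 0, 0, 0]]

```text
time_s: 6.68
tcp_pos: [0.4964, -0.2317, 0.15]
ee_rot: [[-0.006, -0.956, 0.293], [0.002, 0.293, 0.956], [-1.0, 0.006, -0.0]]
wrist_force: [-0.3, -0.4, -1.2]
gripper_width: 0.229
```

```bash
python3 d.py 0.4995 -0.232 0.15 163.1; python3 - <<'E'
from h import *
for n in ['scene','side']:
    p,d,K,T=snap(n,n+'2'); W=cloud(d,K,T)
    b=p.astype(int); k=(b[...,2]>b[...,0]+50)&(np.linalg.norm(W[...,:2]-[.5,-.232],axis=-1)<.11)
    c=cv2.minAreaRect((W[k][:,:2]*1000).astype(np.float32)); print(n,k.sum(),np.round(c[0],1),np.round(c[1],1),c[2],np.percentile(W[k][:,2],[5,50,95]).round(4))
    v,u=np.argwhere(k).mean(0).astype(int); cv2.imwrite(f'pics/c2{n}.png',cv2.resize(p[max(v-60,0):v+60,u-60:u+60,::-1],None,fx=3.3,fy=3.3,interpolation=2))
a=[cv2.imread(f'pics/c2{n}.png') for n in ['scene','side']]; cv2.imwrite('pics/c2.png',np.hstack(a))
E
```

```text
t 6.67 p [ 0.4964 -0.2317  0.15  ] yaw 162.96 w 0.229 F [-0.3 -0.4 -1.2] M [0.06 0.08 0.01] j [ -8.  23. -21.  -0. -46.  -9.]
shift units [ 0.052 -0.006  0.   ] turn units [-0.012 -0.041  0.017]
scene 504 [ 496.5 -230.3] [137.8  73.9] 72.59693145751953 [0.0759 0.0775 0.0793]
side 585 [ 495.9 -230.5] [138.6  80. ] 73.04349517822266 [0.0742 0.0767 0.0784]
```

View pics/c2.png

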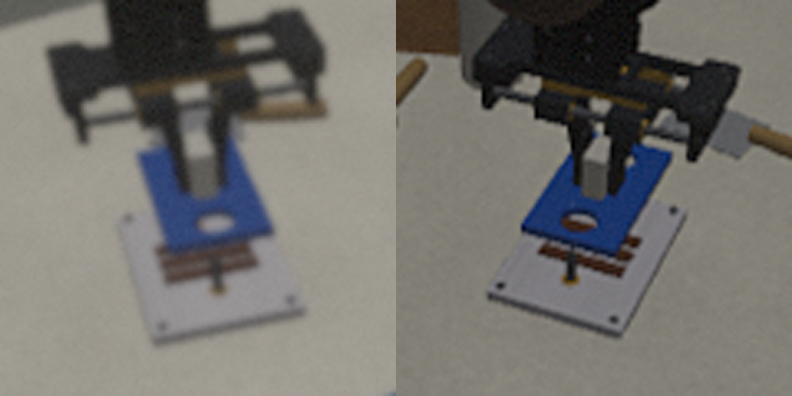

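The plate hangs level above the press, measured at (0.496, -0.230) and 73°. It needs to go about 3 mm in +x and 1.6 mm in -y. In each crop the near stud stands below the near hole. I'll correct that while lowering past the tips.

move_arm:
  series:
    - [[-0.01, -0.04, 0.02, 0.055, -0.027, 0, 0], [0, 0, 0, 0, 0, -0.2, 0], [0, 0, 0, 0, 0, -0.2, 0], [0, 0, 0, 0, 0, -0.15, 0], [0, 0, 0, 0, 0, -0.1, 0], [0, 0, 0, 0, 0, 0, 0]]

```text
time_s: 7.52
tcp_pos: [0.4998, -0.2326, 0.1081]
ee_rot: [[-0.0, -0.957, 0.289], [0.001, 0.289, 0.957], [-1.0, 0.0, 0.0]]
wrist_force: [0.1, 0.0, -1.2]
gripper_width: 0.229
```

```bash
python3 d.py 0.4997 -0.2333 0.098 163.1; python3 - <<'E'
from h import *
for n in ['scene','side']:
    p,d,K,T=snap(n,n+'3'); W=cloud(d,K,T)
    b=p.astype(int); k=(b[...,2]>b[...,0]+50)&(np.linalg.norm(W[...,:2]-[.5,-.232],axis=-1)<.11)
    c=cv2.minAreaRect((W[k][:,:2]*1000).astype(np.float32)); print(n,k.sum(),np.round(c[0],1),np.round(c[1],1),c[2],np.percentile(W[k][:,2],[5,50,95]).round(4))
    v,u=np.argwhere(k).mean(0).astype(int); cv2.imwrite(f'pics/c3{n}.png',cv2.resize(p[max(v-60,0):v+60,u-60:u+60,::-1],None,fx=3.3,fy=3.3,interpolation=2))
a=[cv2.imread(f'pics/c3{n}.png') for n in ['scene','side']]; cv2.imwrite('pics/c3.png',np.hstack(a))
E
```

```text
t 7.53 p [ 0.4998 -0.2326  0.1081] yaw 163.2 w 0.229 F [ 0.1  0.  -1.2] M [-0.01  0.1   0.03] j [ -8.  27. -23.  -0. -41.  -9.]
shift units [-0.002 -0.012 -0.169] turn units [-0.004 -0.002 -0.013]
scene 498 [ 501.1 -229.1] [134.7  74.9] 72.871337890625 [0.0339 0.0357 0.0373]
side 564 [ 499.4 -232.6] [140.4  79.7] 73.36808776855469 [0.0328 0.0352 0.0373]
```

View pics/c3.png

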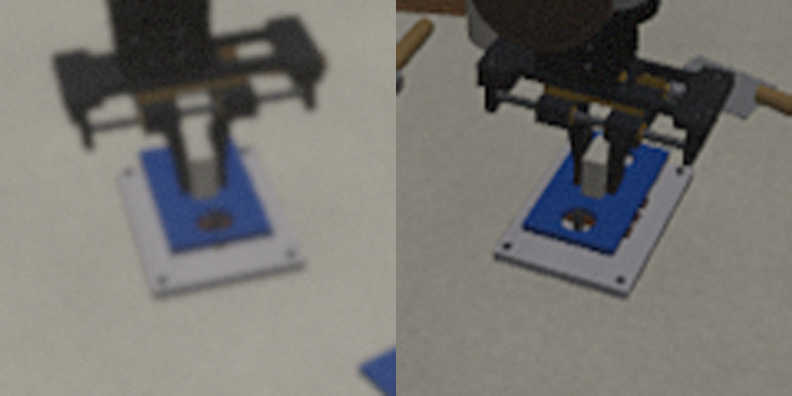

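The studs are through: the plate's underside is at about 27 mm, below the 45 mm tips, with no contact force. The last 12 mm goes in small steps.

move_arm:
  series:
    - [[0, 0, 0, 0, 0, -0.08, 0], [0, 0, 0, 0, 0, -0.06, 0], [0, 0, 0, 0, 0, -0.04, 0], [0, 0, 0, 0, 0, 0, 0]]

```text
time_s: 8.12
tcp_pos: [0.5007, -0.2328, 0.0981]
ee_rot: [[0.003, -0.957, 0.289], [-0.0, 0.289, 0.957], [-1.0, -0.003, 0.001]]
wrist_force: [0.4, -0.2, -1.5]
gripper_width: 0.225
```

```bash
python3 d.py 0.4997 -0.2333 0.097 163.1
```

```text
t 8.12 p [ 0.5007 -0.2328  0.0981] yaw 163.21 w 0.225 F [ 0.4 -0.2 -1.5] M [0.03 0.08 0.01] j [ -8.  28. -23.  -0. -39.  -9.]
shift units [-0.016 -0.009 -0.019] turn units [ 0.001  0.022 -0.014]
```

move_arm:
  series:
    - [[0, 0.02, 0, -0.01, 0, -0.02, 0], [0, 0, 0, 0, 0, -0.02, 0], [0, 0, 0, 0, 0, 0, 0]]

```text
time_s: 8.5
tcp_pos: [0.5004, -0.2328, 0.0973]
ee_rot: [[0.001, -0.958, 0.288], [-0.001, 0.288, 0.958], [-1.0, -0.001, -0.0]]
wrist_force: [-0.5, 0.4, -1.8]
gripper_width: 0.226
```

```bash
python3 d.py 0.4997 -0.2333 0.097 163.1
```

```text
t 8.5 p [ 0.5004 -0.2328  0.0973] yaw 163.24 w 0.226 F [-0.5  0.4 -1.8] M [0.01 0.05 0.  ] j [ -8.  28. -23.   0. -39.  -9.]
shift units [-0.011 -0.008 -0.004] turn units [ 0.005  0.006 -0.018]
```

move_arm:
  series:
    - [[0, 0, 0, -0.01, 0, -0.03, 0], [0, 0, 0, 0, 0, 0, 0]]

```text
time_s: 8.75
tcp_pos: [0.5005, -0.2329, 0.0972]
ee_rot: [[0.003, -0.958, 0.288], [-0.001, 0.288, 0.958], [-1.0, -0.003, -0.001]]
wrist_force: [0.4, 0.6, -1.5]
gripper_width: 0.22
```

```bash
python3 d.py 0.4997 -0.2333 0.097 163.1
```

```text
t 8.75 p [ 0.5005 -0.2329  0.0972] yaw 163.29 w 0.22 F [ 0.4  0.6 -1.5] M [ 0.02  0.11 -0.  ] j [ -8.  28. -23.   0. -39.  -9.]
shift units [-0.013 -0.007 -0.004] turn units [ 0.01   0.019 -0.024]
```

move_arm:
  series:
    - [[0, 0, 0, -0.01, 0, -0.05, 0], [0, 0, 0, 0, 0, -0.03, 0]]

```text
time_s: 9.0
tcp_pos: [0.5007, -0.233, 0.0969]
ee_rot: [[0.004, -0.958, 0.286], [-0.003, 0.286, 0.958], [-1.0, -0.004, -0.002]]
wrist_force: [-2.9, 2.5, 11.4]
gripper_width: 0.228
```

```bash
python3 d.py 0.4997 -0.2333 0.097 163.1; python3 - <<'E'
from h import *
for n in ['scene','side']:
    p,d,K,T=snap(n,n+'4'); W=cloud(d,K,T)
    b=p.astype(int); k=(b[...,2]>b[...,0]+50)&(np.linalg.norm(W[...,:2]-[.5,-.232],axis=-1)<.11)
    print(n,np.percentile(W[k][:,2],[5,50,95]).round(4), W[k][:,2].mean())
    A=np.c_[W[k][:,:2]-W[k][:,:2].mean(0),np.ones(k.sum())]; print('tilt,z',np.linalg.lstsq(A,W[k][:,2],rcond=None)[0].round(4))
E
```

```text
t 9.0 p [ 0.5007 -0.233   0.0969] yaw 163.4 w 0.228 F [-2.9  2.5 11.4] M [ 1.    1.3  -0.03] j [ -8.  28. -23.   0. -39.  -9.]
shift units [-0.016 -0.005  0.002] turn units [ 0.021  0.025 -0.038]
scene [0.0228 0.0246 0.0263] 0.024561076919260467
tilt,z [ 0.0004 -0.003   0.0246]
side [0.0214 0.0238 0.0257] 0.023707023838422946
tilt,z [-0.0028  0.0007  0.0237]
```

The plate is down on the slips: 11 N contact, top at about 24 mm, level to within 0.2°. Opening now, then straight up.

move_arm:
  series:
    - [[0, 0, 0, 0, 0, 0, 0.7], [0, 0, 0, 0, 0, 0, 0.7], [0, 0, 0, 0, 0, 0, 0.7], [0, 0, 0, 0, 0, 0, 0.7], [0, 0, 0, 0, 0, 0, 0.7]]

```text
time_s: 9.72
tcp_pos: [0.5011, -0.2332, 0.0963]
ee_rot: [[0.004, -0.958, 0.285], [-0.003, 0.285, 0.958], [-1.0, -0.005, -0.002]]
wrist_force: [0.3, 0.0, -0.8]
gripper_width: 0.665
```

```bash
python3 d.py 0.4997 -0.2333 0.097 163.1
```

```text
t 9.72 p [ 0.5011 -0.2332  0.0963] yaw 163.41 w 0.665 F [ 0.3  0.  -0.8] M [0.05 0.07 0.06] j [ -8.  28. -23.   0. -39.  -9.]
shift units [-0.023 -0.001  0.012] turn units [ 0.024  0.031 -0.039]
```

move_arm:
  series:
    - [[0, 0, 0, 0, 0, 0.3, 0.7], [0, 0, 0, 0, 0, 0.6, 0.7], [0, 0, 0, 0, 0, 0.7, 0.7], [0, 0, 0, 0, 0, 0.7, 0.7], [0, 0, 0, 0, 0, 0.6, 0.7], [0, 0, 0, 0, 0, 0, 0.7], [0, 0, 0, 0, 0, 0, 0.7]]

```text
time_s: 10.6
tcp_pos: [0.499, -0.2329, 0.2736]
ee_rot: [[0.0, -0.958, 0.286], [-0.002, 0.286, 0.958], [-1.0, -0.001, -0.002]]
wrist_force: [-0.6, 0.4, -0.2]
gripper_width: 0.702
```

```bash
python3 d.py 0.4997 -0.2333 0.2 163.1; python3 - <<'E'
from h import *
for n in ['scene','side']:
    p,d,K,T=snap(n,n+'5'); W=cloud(d,K,T)
    b=p.astype(int); k=(b[...,2]>b[...,0]+50)&(np.linalg.norm(W[...,:2]-[.5,-.232],axis=-1)<.11)
    c=cv2.minAreaRect((W[k][:,:2]*1000).astype(np.float32)); print(n,np.round(c[0],1),np.round(c[1],1),c[2])
    A=np.c_[W[k][:,:2]-W[k][:,:2].mean(0),np.ones(k.sum())]; print('tilt,z',np.linalg.lstsq(A,W[k][:,2],rcond=None)[0].round(4))
    for nm,q in (('blank',(.46,.07)),('one',(.52,.305))):
        W0=np.load(n+'W.npy'); h=[w[(np.linalg.norm(w[...,:2]-q,axis=-1)<.06)&(w[...,2]>.042)&(w[...,2]<.06)].mean(0).round(4) for w in(W0,W)]; print(nm,*h)
    v,u=np.argwhere(k).mean(0).astype(int); cv2.imwrite(f'pics/c5{n}.png',cv2.resize(p[max(v-60,0):v+60,u-60:u+60,::-1],None,fx=3.3,fy=3.3,interpolation=2))
a=[cv2.imread(f'pics/c5{n}.png') for n in ['scene','side']]; cv2.imwrite('pics/c5.png',np.hstack(a))
E
```

```text
t 10.6 p [ 0.499  -0.2329  0.2736] yaw 163.38 w 0.702 F [-0.6  0.4 -0.2] M [-0.02  0.08  0.04] j [ -8.  16. -12.   0. -63.  -9.]
shift units [ 0.012 -0.007 -1.227] turn units [ 0.016  0.    -0.035]
scene [ 502.1 -229.9] [133.3  74.6] 73.80216979980469
tilt,z [0.0016 0.0003 0.0247]
blank [0.4608 0.0568 0.0479] [0.4609 0.0566 0.0479]
one [0.5215 0.2965 0.048 ] [0.5215 0.2963 0.0482]
side [ 500.  -233.4] [140.5  80.2] 73.00816345214844
tilt,z [-0.0452  0.0291  0.025 ]
blank [0.4576 0.0554 0.0479] [0.4576 0.0555 0.0479]
one [0.5183 0.2953 0.0477] [0.5183 0.2952 0.0477]
```

View pics/c5.png

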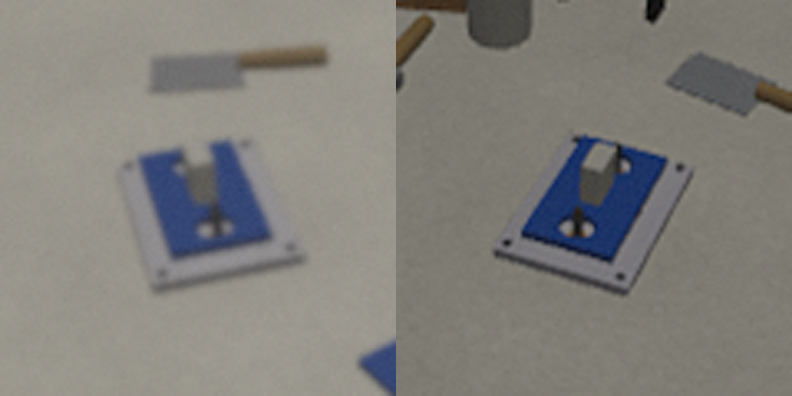

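Both studs stand up through the holes (near one at about (216,215) and (577,222) in the crops) and the plate lies on the press. The side view's 3° tilt reading disagrees with the scene view, so I'm checking it for outliers on the saved geometry.

```bash
python3 - <<'E'
from h import *
for n in ['scene','side']:
    p,d,K,T=snap(n,n+'6'); W=cloud(d,K,T)
    b=p.astype(int); k=(b[...,2]>b[...,0]+50)&(np.linalg.norm(W[...,:2]-[.5,-.232],axis=-1)<.11)
    X=W[k]; o=abs(X[:,2]-np.median(X[:,2]))>.005; print(n,len(X),'outliers',o.sum(),X[o][:5].round(3),np.percentile(X[:,2],[2,50,98]).round(4))
    X=X[~o]; A=np.c_[X[:,:2]-X[:,:2].mean(0),np.ones(len(X))]; print(np.linalg.lstsq(A,X[:,2],rcond=None)[0].round(4))
E
```

```text
scene 517 outliers 0 [] [0.0223 0.0246 0.0269]
[0.0023 0.001  0.0246]
side 625 outliers 5 [[ 0.487 -0.2    0.292]
 [ 0.485 -0.202  0.291]
 [ 0.486 -0.246  0.033]
 [ 0.51  -0.189  0.046]
 [ 0.498 -0.198  0.018]] [0.0211 0.0237 0.0266]
[-0.0008 -0.0014  0.0237]
```

The tilt came from 5 outlier pixels on the gripper and a stud. Without them the plate is flat in both views, so I'm handing in.

```bash
python3 -c "
from h import *
print(r.finish_job())"
```

```text
the job is handed in; nothing more can be done
None
```

The two-hole cover plate is lying flat on the slips with both studs up through its holes, and the job is handed in at about 11 s. I held the plate until it was down, with about 11 N of contact force, then let go and raised the gripper straight up, clear of everything.

**Last checks:**
- **Height and position:** the plate's top reads 24–25 mm against an expected 23 mm. The side view puts it within about 2 mm of the press centre, the scene view within about 3 mm.
- **Flatness:** one side-view reading suggested a 3° tilt. That came from 5 stray pixels on the gripper and a stud; without them both views show the plate level to about 0.15°.
- **Other plates:** the blank plate and the one-hole plate did not move (within 0.2 mm).

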